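# Draw one portion from the nut dispenser and keep its gate at the mark

## Robot

A 7-joint arm with a two-finger parallel gripper is mounted at the origin on a cart in front of the work surface, level with it; the furniture and walls round the work are solid. World frame = base frame: x ahead of the robot, y to its left, z up, the work surface at z = 0. Lengths are in m, angles in rad, forces in N, time in s.
With the tool pointing down it reaches from about 0.425 to 1.025 m from the base axis. Payload 9.4 kg.
Tool frame: the origin (TCP) lies at the very end of the fingers, on their centre line; the grasp point (between the pads) lies 19 mm behind it; z points along the fingers, y is the line along which they close (so a half turn about z gives the same grasp; the last joint's range is limited). The gripper opens to 93 mm and grips with 3 to 60 N. Pads are 15 mm wide; open, the fingers measure 128 mm over their backs; the gripper's body (75 mm by 188 mm) begins 65 mm behind the grasp point.
Start: joints at [1.14, 0.599, -0.003, 1.599, 0.002, 0.943, -0.08], TCP at [0.251, -0.68, 0.219] pointing down, gripper open.
Joint ranges: [-2.57, 2.57], [-0.35, 1.97], [-1.29, 1.29], [0.11, 2.56], [-1.05, 4.19], [0.11, 1.86], [-2.63, 2.63]. Speed limits (rad/s): [2.22, 2.22, 3.01, 3.01, 3.14, 3.14, 3.14].

## Interface

Orientations are given as a 3x3 rotation matrix whose columns are the frame's x, y, z axes.
In Python, from workcell import env gives the robot as it stands.
- The arm moves only by the tool move_arm, never from a script. Its argument "targets" is a list of rows, each an object with "travel": the shift along the tool's x, y, z in mm, a list of three; "roll": the turn about the tool's z in rad. A call has 1 to 20 rows; each row shifts and turns the commanded pose from where the row before left it, along the tool's axes as they then stand; what a row does not reach is not made up. A row lasts 1/10 s, in which the tool goes at most 50 mm and 8.59 degrees, less where a joint would pass 70% of its speed; a pose out of reach is approached as far as the arm can. A call is refused whole if a number of a shift passes 50 or a number of a turn 0.15, either way. A call with a gripper value outside its range is refused whole. "jaw" is the finger opening in mm, from 0 to 93, set as the call begins (left out, the last holds). The fingers move at their own pace and stop on an object; "grip_force" is the grip in N (left out, the last holds). Time passes only in rows, so rows that do not move let the fingers close. It gives the time, the measured TCP pose, the force, the opening and the grip force at its end, in the units of the state.
- env.state(): the state, without advancing time (a new reading comes with each control period).
- env.get_image(name): name is "scene" or "top" or "wrist"; returns a dict with "pixels" (400x640x3 uint8, red, green, blue), "depth" (400x640 float32, m along the optical axis (not along the pixel's ray), 0 where there is no reading), "camera_matrix" (3x3 intrinsics, pixels), "xyz" and "rotation" of the camera in the world; the wrist camera has in their place "T_tool_cam" (4x4, takes a point from camera to tool coordinates, whose origin is the TCP and whose axes are the flange's). Camera axes: x right, y down, z forward; pixel columns grow to the right and rows downward; lengths in m; the calibration is good to about 2 mm. A picture is of the moment at which its call begins: read the wrist's pose just before it.
- env.close_job(): hands the job in; it is judged then, once.
The state is a dict: "time": time; "joints": joint angles; "dq": joint speeds; "effort": joint torques, N m; "ee_pos": TCP position; "ee_rot": TCP orientation; "ft_force": force on the tool from outside, world axes, zero at the start; "ft_torque": the same for the moment, N m; "grip_width": finger opening in m; "grasp_force": force on a finger pad.
Only numpy, scipy, OpenCV 4.12 (cv2) and the standard library are available. Lean on these libraries where they do the work, as an engineer would, in place of code of your own. Each camera call takes 0.05 s, during which the arm holds its last target. There are 200 camera calls.

## Task

Stand the open steel cup upright on the worktop just in front of the nut dispenser, under the lip of its right-hand lane, and let go of it; then take the black tab of the spring gate and pull it out to the left until its pointer is level with the dark mark clip on the rail (within the clip's width), so that the three nuts of the right-hand lane run into the cup and those of the left-hand lane stay in. Finish while still holding the gate at the mark with the hand, not letting it spring back; leave the lidded tub, the bottle and the loose lid where they are.

Things in the scene. Friction and masses are not known exactly. Their poses are not given: they have to be found in the camera images.
- dispenser: fixed nut dispenser: white housing with an open steel chute sloping 20 deg down to its front. Origin on the worktop under its middle; x to the rear (uphill), y to its left, z up. Two lanes (26 mm wide behind the gate) beside a divider at y = 0; front lip at x -100, z 100 mm, rear at x +93, top z 205 mm; gate plate 48 mm up from the lip. Rail at its left: y 34..168, x -90..-50, top z 124 mm
- gate (a joint): spring gate slide, m: 0 = shut, grows to 0.075 as it is pulled out along the dispenser's +y. A spring pulls it shut: 4 N when shut, 1 N more per 10 mm. Its end uncovers the right-hand lane first: nuts there pass from about 0.026, freely from 0.030; from about 0.058 the left-hand lane empties too
- tab (a point): middle of the top edge of the gate's upright black pull tab, 185 mm above the worktop. Tab 14 mm thick along the dispenser's y (pull direction), 28 mm wide along x, 57 mm tall, on the gate's bar (bar top at z 139 mm); 70 mm clear to the chute wall. Moves with the gate
- pointer (a point): tip of the small dark pointer fin, 3 mm thick, on the front of the gate's bar, 133 mm above the worktop and 53 mm nearer the chute than the tab; moves with the gate, which brings it level with the mark
- mark: the mark: small dark steel clip fixed on the rail, 12 mm wide along the dispenser's y, with a 3 mm upright ridge in its middle, 12 mm tall; origin under the ridge on the rail's top, axes parallel to the dispenser's. Stands at a different place each time (36 to 48 mm of gate travel)
- cup: open steel cup, 68 mm across the rim (58 mm at the foot), 75 mm tall, wall 3 mm, about 150 g (0.1 to 0.2 kg); origin at the centre of its underside, z up. Slightly conical, about 63 mm across at half height. Near it: at the left end of the worktop a tall black cup sealer (world x 0.25 to 0.65, y over 0.40), at the right a microwave with open door (y under -0.33)
- spout (a point): point on the worktop where the cup's centre should stand: in front of the right-hand lane, 37 mm ahead of the lip and 17 mm to the right of the chute's middle (nuts fly forward 30 to 45 mm as they fall off the lip)
- lidded_tub: bystander: small white plastic tub with a closed snap lid, 73 mm across, 49 mm tall; origin at the centre of its underside
- snack_bottle: bystander: small bottle with a screw cap, 58 mm across, 182 mm tall; origin at the centre of its underside
- lid: bystander: flat round green screw lid lying on the worktop, 92 mm across, 18 mm tall; origin at the centre of its underside
- nut_a1_center (a point): centre of nut 1 of 3 in the right-hand lane (1 rests against the gate): round wooden-brown nut, 22 mm across, 10 g
- nut_a2_center (a point): centre of nut 2 of 3 in the right-hand lane (1 rests against the gate): round wooden-brown nut, 22 mm across, 10 g
- nut_a3_center (a point): centre of nut 3 of 3 in the right-hand lane (1 rests against the gate): round wooden-brown nut, 22 mm across, 10 g
- nut_b1_center (a point): centre of nut 1 of 3 in the left-hand lane (1 rests against the gate): round wooden-brown nut, 22 mm across, 10 g
- nut_b2_center (a point): centre of nut 2 of 3 in the left-hand lane (1 rests against the gate): round wooden-brown nut, 22 mm across, 10 g
- nut_b3_center (a point): centre of nut 3 of 3 in the left-hand lane (1 rests against the gate): round wooden-brown nut, 22 mm across, 10 g
Mind the look-alikes: they are no part of the job. Leave any green, orange or yellow look-alike of the cup alone.

How it is judged:
On the way, in this order (a step that is already met when the one before it is completed fails the run):
1. the cup stands upright under the right-hand lane, let go, with the gate still shut (angle between cup's own z axis and vertical below 0.15 rad and height (world z) of cup below 0.01 m and horizontal distance between cup and spout below 0.03 m and contact force between the fingers and cup below 0.1 N and value of joint gate below 0.01 m), for 0.2 s.
2. the gate is held with its pointer level with the mark (y of pointer in the frame of mark between -0.006 and 0.006 m and contact force between the fingers and dispenser above 2 N), for 0.5 s.
At the end, for the whole second after the job is handed in: Hand holds the gate (force over 2 N), still, pointer within 6 mm of the middle of the mark clip along the rail; cup let go, upright on the worktop (tilt under 0.15 rad) within 30 mm of the spout point, all three right-hand nuts in it; all three left-hand nuts still behind the gate (all of step 2 and angle between cup's own z axis and vertical below 0.15 rad and height (world z) of cup below 0.01 m and horizontal distance between cup and spout below 0.03 m and contact force between the fingers and cup below 0.1 N and horizontal distance between each of nut_a1_center, nut_a2_center, nut_a3_center and cup below 0.034 m and height (world z) of each of nut_a1_center, nut_a2_center, nut_a3_center below 0.07 m and x of each of nut_b1_center, nut_b2_center, nut_b3_center in the frame of dispenser above -0.06 m and height (world z) of each of nut_b1_center, nut_b2_center, nut_b3_center above 0.115 m and velocity of joint gate between -0.02 and 0.02 m/s); the arm keeps its last pose, push and grip.
It fails at once if the lidded tub is moved by more than 30 mm (distance of lidded_tub from where it was at the start of the episode above 0.03 m).
It fails at once if the bottle is moved by more than 30 mm (distance of snack_bottle from where it was at the start of the episode above 0.03 m).
It fails at once if the loose lid is moved by more than 30 mm (distance of lid from where it was at the start of the episode above 0.03 m).
It also fails if it takes over 58 s, if anything falls off the work surface, if the arm or the gripper's body presses on something with over 40 N, if the wrist force passes 120 N, or if a joint passes its speed limit or range.

## Working session

There is one attempt and no reset: what is moved stays moved. The work goes in short steps, Python scripts to look and compute and a tool call to move; the robot and the scene stay as the last step left them, time stands still between calls to the robot, and variables do not carry over. Pictures are saved under pics/ and viewed, at most 10 in all, crops included, and the job is handed in when it is done.

Besides the shell and the picture viewer there is one more tool, called by a JSON object that holds its "method" and its "body". move_arm: Moves the arm, as the interface text tells. Its arguments: {"type":"object","properties":{"targets":{"type":"array","items":{"type":"object","properties":{"travel":{"type":"array","items":{"type":"number"}},"roll":{"type":"number"}}}},"jaw":{"type":"number"},"grip_force":{"type":"number"}},"required":["targets"]}

```bash
mkdir -p pics; cat > h.py <<'E'
import numpy as np, cv2
from workcell import env
def snap(n):
    s=env.state(); im=env.get_image(n)
    if 'T_tool_cam' in im:
        T=np.eye(4);T[:3,:3]=s['ee_rot'];T[:3,3]=s['ee_pos'];T=T@np.array(im['T_tool_cam'])
    else:
        T=np.eye(4);T[:3,:3]=im['rotation'];T[:3,3]=im['xyz']
    np.savez(n+'.npz',p=im['pixels'],d=im['depth'],K=im['camera_matrix'],T=T)
    return im
def load(n): return np.load(n+'.npz')
def pts(z):
    d=z['d'];K=z['K'];v,u=np.mgrid[:d.shape[0],:d.shape[1]]
    P=np.stack([(u-K[0,2])/K[0,0]*d,(v-K[1,2])/K[1,1]*d,d],-1)
    return P@z['T'][:3,:3].T+z['T'][:3,3]
def save(p,f): cv2.imwrite('pics/'+f,p[...,::-1])
E
python3 - <<'E'
from h import *
for n in('scene','top'): save(snap(n)['pixels'],n+'0.png')
s=env.state();print(s['time'],s['ee_pos'],np.round(s['ee_rot'],3));print(load('scene')['T'],load('top')['T'])
E
```

```text
0.1 [ 0.25098955 -0.67967927  0.21784683] [[ 0.938  0.346 -0.001]
 [ 0.346 -0.938  0.001]
 [-0.    -0.001 -1.   ]]
[[-0.77981397 -0.45100215  0.43415116  0.12416244]
 [-0.62594091  0.57214502 -0.52995099  0.49764485]
 [-0.00938839 -0.68501616 -0.72846737  0.78566912]
 [ 0.          0.          0.          1.        ]] [[-0.01314449 -0.99371959  0.11112425  0.41211477]
 [-0.99963211  0.01042253 -0.02504028  0.06122923]
 [ 0.02372482 -0.11141251 -0.99349101  1.10968762]
 [ 0.          0.          0.          1.        ]]
```

View pics/scene0.png

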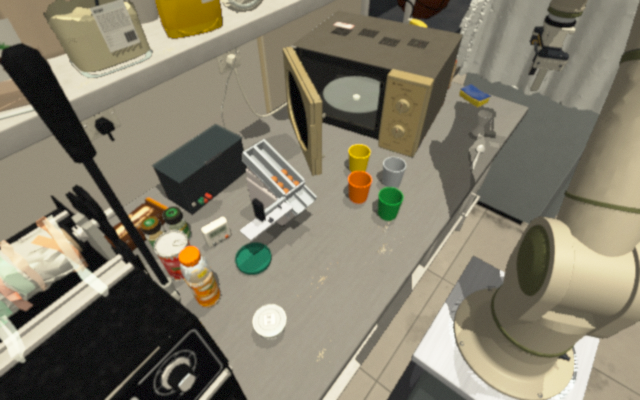

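View pics/top0.png

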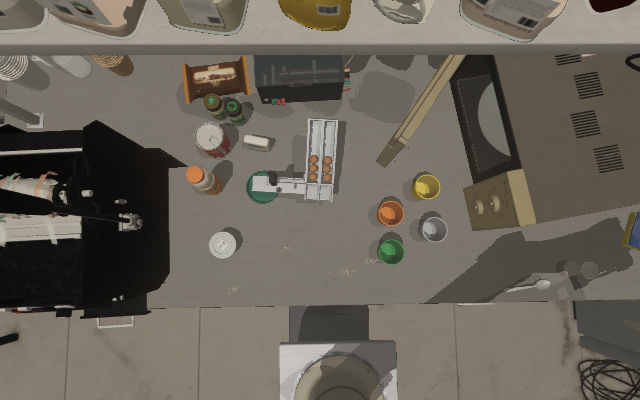

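The steel cup is at top-image (434,229), between the orange, yellow and green look-alikes. The dispenser is at (320,160), with its tab near (273,178). I'll measure both now.

```bash
python3 - <<'E'
from h import *
z=load('top');P=pts(z);c=z['p']
save(cv2.resize(c[110:210,235:355],None,fx=6.5,fy=6,interpolation=cv2.INTER_CUBIC),'topc.png')
for n,(u,v) in dict(cup=(434,229),orange=(390,213),green=(390,251),yellow=(427,186)).items():
    q=P[v-22:v+23,u-22:u+23].reshape(-1,3);m=(q[:,2]>.068)&(q[:,2]<.085)
    r=q[m]; (cx,cy),rad=cv2.minEnclosingCircle(r[:,:2].astype(np.float32)); print(n,r[:,:2].mean(0),cx,cy,rad,m.sum())
q=P[105:215,240:360];zz=q[...,2]
np.set_printoptions(linewidth=250,suppress=True,precision=3)
print((zz[::5,::5]*1000).astype(int))
for (u,v) in [(309,121),(338,121),(304,198),(333,200),(273,178),(255,182),(303,182),(303,192)]: print(u,v,P[v,u])
E
```

```text
cup [ 0.45205824 -0.25950165] 0.4512806534767151 -0.256743460893631 0.03413979709148407 121
orange [ 0.49644139 -0.14585373] 0.4955943524837494 -0.14279711246490479 0.03376602753996849 104
green [ 0.39449408 -0.14362257] 0.3940441906452179 -0.14047874510288239 0.03376879543066025 110
yellow [ 0.56561231 -0.24344131] 0.5658454895019531 -0.2425307035446167 0.03382490575313568 114
[[102   1   0   0  -4  -1  -1  -3  -2   1   0   3  -2   3  -2  -2  -5  -3  -3  -1   0   0   3   0]
 [ 95   0  -2   4  -2   1  -3   2   0   2   1   0   0  -1   1   0   1  -2  -4  -2   0  -1  -4   0]
 [ 70  29  -2   0  -3   1   0   0   0   0   0  -6  -1  -1   0   0   0   0   2   0   1  -4   2   2]
 [ 44  17   0   1   2   0   0   0   0   0   0  -2  -1   0 200 166 200 199 199 203   0  -5  -1   1]
 [ 10  -3  -1   0  -2  -2   0  -2  -2   0  -4  -1   2   0 179 161 163 165 164 195   0   1   2   0]
 [  0  -4   0  -1  -3   0   0   0  -2   0   1  -2   0  -1 160 156 159 159 158 189  -2   2  -1   1]
 [ -2  67  62   0   0  -8   1   1  -1  -3   1  -3   0  -2 156 155 155 152 156 187   0   5  -1   2]
 [ -3  69  64  66  64  63 
[... 989 characters left out ...]
 123 121 131 124 123 125 122 123 110 107 108 105 108  -2  -1   0   0  -3]
 [  0  -2   3   3   1   0   3  17  -3  -2  -1   0   0 118 105 103 102 105 105   1  -5  -2  -2   3]
 [  0   0   0   4   0   1  15   1   1   0   0  -1  -3 114   1   0  -1  -1  98  -1  -2  -3   0   0]
 [  1   0   0   1   1   0  -2  -1   1   0  -2  -1   1  -1  -2   1   1   3   0   1  -1   0   0   0]
 [ -4  -2   3  -3   2   0  -1  -2   2   0  -3   0   0  -2  -2   1   1  -1  -1   0   0   0   0  -1]]
309 121 [0.706 0.07  0.199]
338 121 [ 0.771 -0.012 -0.003]
304 198 [0.533 0.085 0.113]
333 200 [ 0.54   0.006 -0.001]
273 178 [0.573 0.156 0.185]
255 182 [0.574 0.208 0.123]
303 182 [0.57  0.087 0.14 ]
303 192 [0.547 0.087 0.122]
```

View pics/topc.png

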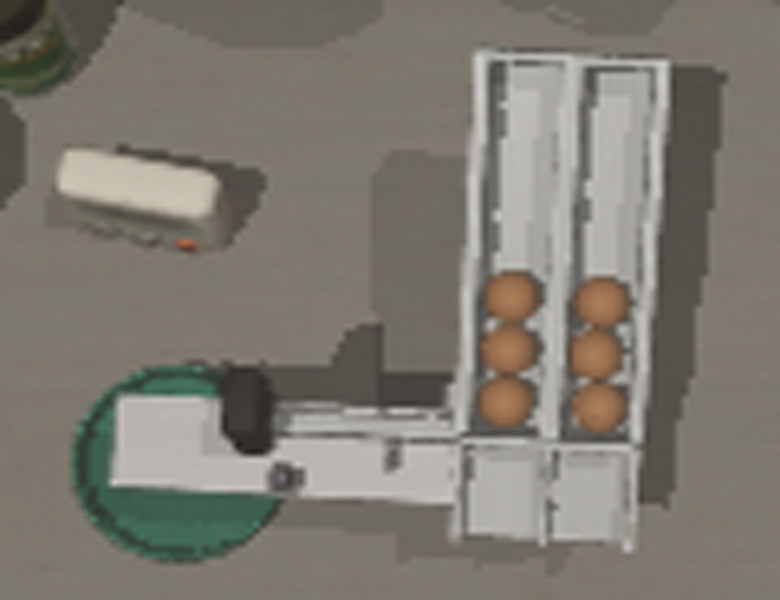

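```bash
python3 - <<'E'
from h import *
np.set_printoptions(linewidth=250,suppress=True,precision=4)
z=load('top');P=pts(z);K=z['K'];T=z['T']
def ray(u,v,h):
    d=T[:3,:3]@np.array([(u-K[0,2])/K[0,0],(v-K[1,2])/K[1,1],1]);o=T[:3,3];return (o+d*(h-o[2])/d[2])[:2]
def c(a,b,h): return ray(235+(a+.5)/6.5-.5,110+(b+.5)/6-.5,h)
q=dict(railFL=c(110,487,.124),railFR=c(455,503,.124),railRL=c(120,396,.124),barR0=c(275,432,.139),barR1=c(452,440,.139),
 tab=c(246,385,.185),tabbot=c(246,410,.185),ptr=c(393,470,.133),ptrm=c(393,455,.135),mark=c(286,478,.136),mark2=c(286,478,.13),
 rearL=c(480,52,.205),rearR=c(665,62,.205),lipL=c(457,543,.105),lipR=c(631,550,.105),gateL=c(460,440,.16),gateR=c(640,440,.16))
for k,v in q.items(): print(k,v)
for a,b in(('railFR','railFL'),('barR1','barR0'),('rearR','rearL'),('lipR','lipL'),('lipL','rearL'),('lipR','rearR')):
    e=q[b]-q[a];print(a,b,np.degrees(np.arctan2(e[1],e[0])),np.hypot(*e))
# tab from depth
W=P[165:200,262:285].reshape(-1,3);m=W[:,2]>.17;print('tab depth',W[m].mean(0),W[m].min(0),W[m].max(0),m.sum())
for n in('top','scene'):
    Q=pts(load(n)).reshape(-1,3);m=(Q[:,2]>.05)&(Q[:,2]<.5)&(Q[:,1]<-.28)&(Q[:,1]>-.8)&(Q[:,0]<.62)&(Q[:,0]>.2)&(load(n)['d'].ravel()>0)
    Q=Q[m];print(n,len(Q))
    for x0 in np.arange(.3,.62,.03):
        r=Q[(Q[:,0]>=x0)&(Q[:,0]<x0+.03)]
        if len(r):print(round(x0,2),len(r),'y',np.percentile(r[:,1],[1,99]),'z',r[:,2].max())
E
```

```text
railFL [0.5514 0.2163]
railFR [0.5434 0.0834]
railRL [0.59   0.2127]
barR0 [0.5716 0.1515]
barR1 [0.5677 0.084 ]
tab [0.5829 0.1577]
tabbot [0.5729 0.1577]
ptr [0.5562 0.1069]
ptrm [0.5622 0.1067]
mark [0.5528 0.1475]
mark2 [0.5537 0.1481]
rearL [0.7112 0.0711]
rearR [0.7068 0.004 ]
lipL [0.5287 0.0832]
lipR [0.525  0.0148]
gateL [0.5643 0.0806]
gateR [0.5636 0.0132]
railFR railFL 86.52437112806462 0.13313715988495173
barR1 barR0 86.62628459538081 0.06753691070205982
rearR rearL 86.23962902747813 0.06725133835443457
lipR lipL 86.89013697556305 0.06854866755529357
lipL rearL -3.78122486838983 0.1829156387210546
lipR rearR -3.374602865777583 0.18214150407829421
tab depth [0.5724 0.1564 0.2057] [0.4121 0.0612 0.1705] [0.5901 0.1661 1.1097] 80
top 11714
0.3 59 y [-0.6781 -0.642 ] z 0.08161044634800452
0.33 161 y [-0.6811 -0.6366] z 0.08073188848151136
0.36 7 y [-0.6669 -0.6481] z 0.08006455462775297
0.42 87 y [-0.3839 -0.2802] z 0.2726294949386986
0.45 1257 y [-0.5367 -0.2841] z 0.27859343062213915
0.48 2182 y [-0.6389 -0.347 ] z 0.2798956103770671
0.51 2280 y [-0.644  -0.3527] z 0.2794991086071229
0.54 2279 y [-0.6466 -0.3572] z 0.27907154815221913
0.57 2023 y [-0.6507 -0.3849] z 0.2798769985694778
0.6 1200 y [-0.6533 -0.3829] z 0.2802211784520431
scene 9641
0.3 115 y [-0.7564 -0.6424] z 0.34670005748570437
0.33 112 y [-0.683  -0.6378] z 0.08199454985405519
0.36 5 y [-0.6677 -0.6547] z 0.07905974017183748
0.42 91 y [-0.3881 -0.2809] z 0.27518811588806513
0.45 1596 y [-0.5541 -0.2843] z 0.2792150947941945
0.48 1682 y [-0.7216 -0.3479] z 0.2787773593228584
0.51 1176 y [-0.7342 -0.3527] z 0.2796799435011077
0.54 1158 y [-0.7158 -0.3572] z 0.279487725849084
0.57 788 y [-0.7169 -0.3727] z 0.2807810560234718
0.6 456 y [-0.7122 -0.3825] z 0.2794118560785952
```

Dispenser yaw is about -3.5°. The cup is at (0.451,-0.257) and the spout at about (0.49,0.034). The gate has about 40 mm to travel. I'll go above the cup, keeping above the microwave's height.

{"method": "move_arm", "body": {"targets": [{"travel": [0,0,-25]},{"travel": [0,0,-25]},{"travel": [0,0,-25]},{"travel": [0,0,-25]},{"travel": [28,-27.3,0]},{"travel": [28,-27.3,0]},{"travel": [28,-27.3,0]},{"travel": [28,-27.3,0]},{"travel": [28,-27.3,0]},{"travel": [28,-27.3,0]},{"travel": [28,-27.3,0]},{"travel": [28,-27.3,0]},{"travel": [28,-27.3,0]},{"travel": [28,-27.3,0]},{"travel": [28,-27.3,0]},{"travel": [28,-27.3,0]},{"roll": -0.15},{"roll": -0.15},{"roll": -0.15},{"roll": -0.15}], "jaw": 93, "grip_force": 20}}

```text
validation failed for argument at $.ta...
```

{"method": "move_arm", "body": {"targets": [{"roll": -0.15},{"roll": -0.15},{"roll": -0.15},{"travel": [0,0,20]},{"travel": [0,0,30]},{"travel": [0,0,30]},{"travel": [0,0,20]},{"travel": [0,0,0]},{"travel": [0,0,0]},{"travel": [0,0,0]}]}}

```text
validation failed for argument at $.ta...
```

```bash
python3 - <<'E'
from h import *
np.set_printoptions(suppress=True,precision=4)
s=env.state();print(s['time'],s['ee_pos'],s['ee_rot'],s['joints'])
save(snap('wrist')['pixels'],'w1.png')
P=pts(load('wrist'));q=P.reshape(-1,3);m=(q[:,2]>.07)&(q[:,2]<.08)&(np.hypot(q[:,0]-.451,q[:,1]+.257)<.05);r=q[m]
print(m.sum());print(cv2.minEnclosingCircle(r[:,:2].astype(np.float32)) if m.sum() else 0, r.min(0),r.max(0))
E
```

```text
0.1 [ 0.251  -0.6797  0.2178] [[ 0.9381  0.3465 -0.0006]
 [ 0.3465 -0.9381  0.0013]
 [-0.0002 -0.0014 -1.    ]] [ 1.1403  0.6    -0.0025  1.6001  0.0018  0.9429 -0.0798]
0Traceback (most recent call last):
  File "<stdin>", line 6, in <module>
    return umr_minimum(a, axis, None, out, keepdims, initial, where)
ValueError: zero-size array to reduction operation minimum which has no identity
```

View pics/w1.png

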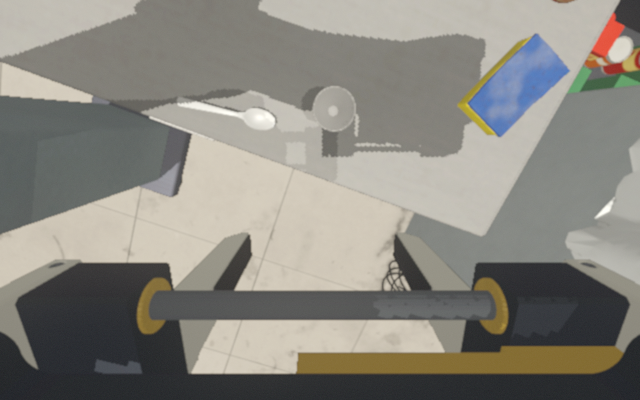

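The move was refused because every row seems to need both fields. The arm is still at the start, and the picture shows only the sink-side clutter.

{"method": "move_arm", "body": {"targets": [{"travel": [0,0,-25],"roll": 0},{"travel": [0,0,-25],"roll": 0},{"travel": [0,0,-25],"roll": 0},{"travel": [0,0,-25],"roll": 0},{"travel": [28,-27.3,0],"roll": 0},{"travel": [28,-27.3,0],"roll": 0},{"travel": [28,-27.3,0],"roll": 0},{"travel": [28,-27.3,0],"roll": 0},{"travel": [28,-27.3,0],"roll": 0},{"travel": [28,-27.3,0],"roll": 0},{"travel": [28,-27.3,0],"roll": 0},{"travel": [28,-27.3,0],"roll": 0},{"travel": [28,-27.3,0],"roll": 0},{"travel": [28,-27.3,0],"roll": 0},{"travel": [28,-27.3,0],"roll": 0},{"travel": [28,-27.3,0],"roll": 0},{"travel": [0,0,0],"roll": -0.15},{"travel": [0,0,0],"roll": -0.15},{"travel": [0,0,0],"roll": -0.15},{"travel": [0,0,0],"roll": -0.15}], "jaw": 93, "grip_force": 20}}

```text
time: 2.15
ee_pos: [0.4528, -0.2561, 0.3185]
ee_rot: [[0.573, 0.819, -0.0], [0.819, -0.573, 0.0], [-0.0, -0.0, -1.0]]
ft_force: [-0.2, 0.5, 0.6]
grip_width: 0.0932
grasp_force: 0.0
```

{"method": "move_arm", "body": {"targets": [{"travel": [0,0,0],"roll": -0.15},{"travel": [0,0,0],"roll": -0.15},{"travel": [0,0,0],"roll": -0.15},{"travel": [0,0,20],"roll": 0},{"travel": [0,0,30],"roll": 0},{"travel": [0,0,30],"roll": 0},{"travel": [0,0,20],"roll": 0},{"travel": [0,0,0],"roll": 0},{"travel": [0,0,0],"roll": 0}]}}

```text
time: 3.05
ee_pos: [0.4529, -0.2564, 0.2189]
ee_rot: [[0.166, 0.986, -0.0], [0.986, -0.166, 0.0], [0.0, -0.001, -1.0]]
ft_force: [-0.5, -0.7, 0.0]
grip_width: 0.0931
grasp_force: 0.0
```

```bash
python3 - <<'E'
from h import *
np.set_printoptions(suppress=True,precision=4)
s=env.state();print(s['time'],s['ee_pos'],s['ee_rot'],s['joints'])
save(snap('wrist')['pixels'],'w2.png')
P=pts(load('wrist'));q=P.reshape(-1,3);m=(q[:,2]>.07)&(q[:,2]<.08)&(np.hypot(q[:,0]-.451,q[:,1]+.257)<.05);r=q[m]
print(m.sum())
if m.sum(): print(cv2.minEnclosingCircle(r[:,:2].astype(np.float32)),r.min(0),r.max(0))
E
```

```text
3.05 [ 0.4529 -0.2564  0.2189] [[ 0.1661  0.9861 -0.0005]
 [ 0.9861 -0.1661  0.0003]
 [ 0.0002 -0.0005 -1.    ]] [ 0.6442  0.3716 -0.317   2.0493  0.1675  0.7452  0.057 ]
534
((0.4519347846508026, -0.2573114037513733), 0.03386048227548599) [ 0.4188 -0.2907  0.0701] [ 0.4854 -0.2235  0.077 ]
```

View pics/w2.png

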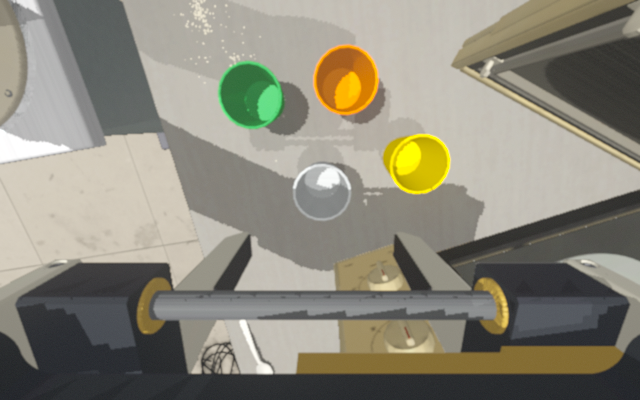

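The wrist image shows the steel cup at (322,191) with its neighbours clear. The TCP is centred to within 1 mm, so I'll descend and grip.

{"method": "move_arm", "body": {"targets": [{"travel": [-1,-1,30],"roll": 0},{"travel": [0,0,30],"roll": 0},{"travel": [0,0,30],"roll": 0},{"travel": [0,0,30],"roll": 0},{"travel": [0,0,25],"roll": 0},{"travel": [0,0,20],"roll": 0},{"travel": [0,0,12],"roll": 0},{"travel": [0,0,0],"roll": 0},{"travel": [0,0,0],"roll": 0}]}}

```text
time: 4.0
ee_pos: [0.4523, -0.2575, 0.0424]
ee_rot: [[0.166, 0.986, 0.001], [0.986, -0.166, -0.001], [-0.0, 0.001, -1.0]]
ft_force: [-0.1, -1.2, 0.8]
grip_width: 0.0929
grasp_force: 0.0
```

{"method": "move_arm", "body": {"targets": [{"travel": [0,0,0],"roll": 0},{"travel": [0,0,0],"roll": 0},{"travel": [0,0,0],"roll": 0},{"travel": [0,0,0],"roll": 0},{"travel": [0,0,0],"roll": 0},{"travel": [0,0,0],"roll": 0},{"travel": [0,0,0],"roll": 0},{"travel": [0,0,0],"roll": 0}], "jaw": 50, "grip_force": 20}}

```text
time: 4.8
ee_pos: [0.452, -0.2574, 0.042]
ee_rot: [[0.166, 0.986, 0.001], [0.986, -0.166, -0.0], [-0.0, 0.001, -1.0]]
ft_force: [0.7, -0.2, 6.1]
grip_width: 0.0656
grasp_force: 19.9
```

{"method": "move_arm", "body": {"targets": [{"travel": [0,0,-15],"roll": 0},{"travel": [0,0,-25],"roll": 0},{"travel": [0,0,-30],"roll": 0},{"travel": [0,0,-30],"roll": 0},{"travel": [0,0,-30],"roll": 0},{"travel": [0,0,-20],"roll": 0},{"travel": [15,-3,0],"roll": 0},{"travel": [30,-6,0],"roll": 0},{"travel": [30,-6,0],"roll": 0},{"travel": [30,-6,0],"roll": 0},{"travel": [30,-6,0],"roll": 0},{"travel": [30,-6,0],"roll": 0},{"travel": [30,-7,0],"roll": 0},{"travel": [30,-7,0],"roll": 0},{"travel": [30,-7,0],"roll": 0},{"travel": [20,-5,0],"roll": 0},{"travel": [10,-1,0],"roll": 0},{"travel": [0,0,0],"roll": 0.1},{"travel": [0,0,0],"roll": 0.15},{"travel": [0,0,0],"roll": 0.15}]}}

```text
time: 6.8
ee_pos: [0.4392, 0.0335, 0.1907]
ee_rot: [[0.542, 0.84, -0.002], [0.84, -0.542, -0.0], [-0.001, -0.001, -1.0]]
ft_force: [0.2, -0.6, -2.6]
grip_width: 0.0653
grasp_force: 19.9
```

{"method": "move_arm", "body": {"targets": [{"travel": [0,0,0],"roll": 0.15},{"travel": [0,0,0],"roll": 0.15},{"travel": [0,0,0],"roll": 0.15},{"travel": [0,0,0],"roll": 0.15},{"travel": [0,0,0],"roll": 0.15},{"travel": [0,0,0],"roll": 0.15},{"travel": [0,0,0],"roll": 0.1},{"travel": [0,0,0],"roll": 0.065},{"travel": [0,0,0],"roll": 0},{"travel": [0,0,0],"roll": 0}]}}

```text
time: 7.8
ee_pos: [0.4395, 0.0337, 0.1911]
ee_rot: [[0.998, -0.059, -0.001], [-0.059, -0.998, -0.0], [-0.001, 0.001, -1.0]]
ft_force: [-0.2, 0.4, -2.0]
grip_width: 0.0653
grasp_force: 19.9
```

```bash
python3 - <<'E'
from h import *
np.set_printoptions(suppress=True,precision=4)
s=env.state();print(s['time'],s['ee_pos'],s['joints'])
save(snap('wrist')['pixels'],'w3.png')
z=load('wrist');P=pts(z)
xd=np.array([.998,-.061]);yd=np.array([.061,.998])
q=P.reshape(-1,3);a=q[:,:2]@xd;b=q[:,:2]@yd;h=q[:,2]
m=(abs(b-.081)<.03)&(h>.09)&(h<.13)&(a>.5)&(a<.58)
print('front lip x_d',np.percentile(a[m],[0,1,3,10]),m.sum())
m=(a>.51)&(a<.60)&(h>.09)&(h<.2)&(b<.12); print('chute y range',np.percentile(b[m],[.5,99.5]))
E
```

```text
7.8 [0.4395 0.0337 0.1911] [-0.2271  0.3063  0.0275  2.2566 -0.0146  0.5799 -1.8187]
front lip x_d [0.5228 0.5276 0.5284 0.5323] 4129
chute y range [0.0452 0.1193]
```

View pics/w3.png

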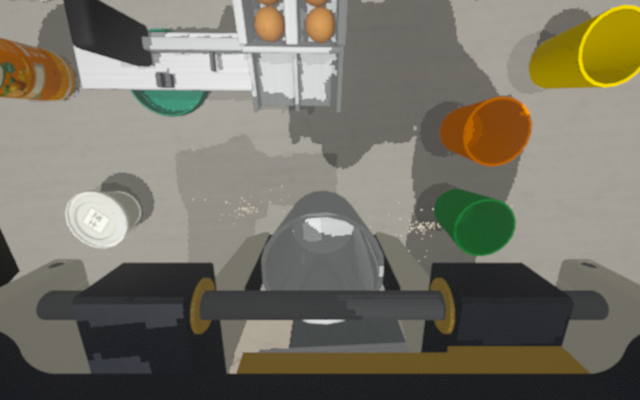

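The held cup is at (322,260). The chute lip is ahead of it, with the right lane above (315,90), and the path is clear. I'll lower, slide forward 49 mm and set it down.

{"method": "move_arm", "body": {"targets": [{"travel": [0,0,20],"roll": 0},{"travel": [0,-3.5,30],"roll": 0},{"travel": [0,0,30],"roll": 0},{"travel": [0,0,30],"roll": 0},{"travel": [0,0,24],"roll": 0},{"travel": [0,0,10],"roll": 0},{"travel": [10,0,0],"roll": 0},{"travel": [15,0,0],"roll": 0},{"travel": [14,0,0],"roll": 0},{"travel": [10,0,0],"roll": 0},{"travel": [0,0,2],"roll": 0},{"travel": [0,0,2],"roll": 0},{"travel": [0,0,0],"roll": 0},{"travel": [0,0,0],"roll": 0}]}}

```text
time: 9.25
ee_pos: [0.4883, 0.0343, 0.0436]
ee_rot: [[0.998, -0.061, -0.001], [-0.061, -0.998, -0.0], [-0.001, 0.0, -1.0]]
ft_force: [0.3, -0.5, -1.6]
grip_width: 0.0651
grasp_force: 19.9
```

{"method": "move_arm", "body": {"targets": [{"travel": [0,0,1],"roll": 0},{"travel": [0,0,0.7],"roll": 0},{"travel": [0,0,0],"roll": 0},{"travel": [0,0,0],"roll": 0}]}}

```text
time: 9.65
ee_pos: [0.4889, 0.0343, 0.042]
ee_rot: [[0.998, -0.061, -0.0], [-0.061, -0.998, -0.0], [-0.0, 0.0, -1.0]]
ft_force: [-1.3, -0.3, 2.2]
grip_width: 0.0653
grasp_force: 19.9
```

{"method": "move_arm", "body": {"targets": [{"travel": [0,0,0],"roll": 0},{"travel": [0,0,0],"roll": 0},{"travel": [0,0,0],"roll": 0},{"travel": [0,0,0],"roll": 0},{"travel": [0,0,0],"roll": 0},{"travel": [0,0,0],"roll": 0}], "jaw": 93}}

```text
time: 10.25
ee_pos: [0.489, 0.0343, 0.0419]
ee_rot: [[0.998, -0.061, -0.0], [-0.061, -0.998, -0.0], [-0.0, 0.0, -1.0]]
ft_force: [0.5, -0.7, 0.3]
grip_width: 0.0931
grasp_force: 0.0
```

{"method": "move_arm", "body": {"targets": [{"travel": [0,0,-10],"roll": 0},{"travel": [0,0,-20],"roll": 0},{"travel": [0,0,-30],"roll": 0},{"travel": [0,0,-30],"roll": 0},{"travel": [0,0,-30],"roll": 0},{"travel": [0,0,-30],"roll": 0},{"travel": [0,0,-30],"roll": 0},{"travel": [0,0,-20],"roll": 0},{"travel": [-20,0,0],"roll": 0},{"travel": [-20,0,0],"roll": 0},{"travel": [0,0,0],"roll": 0},{"travel": [0,0,0],"roll": 0}]}}

```text
time: 11.45
ee_pos: [0.4494, 0.0368, 0.2426]
ee_rot: [[0.998, -0.061, 0.001], [-0.061, -0.998, 0.0], [0.001, -0.0, -1.0]]
ft_force: [-0.4, 0.8, 0.8]
grip_width: 0.093
grasp_force: 0.0
```

```bash
python3 - <<'E'
from h import *
np.set_printoptions(suppress=True,precision=4)
s=env.state();print(s['time'],s['ee_pos'],s['joints'])
c=snap('wrist')['pixels'];save(c,'w4.png')
P=pts(load('wrist'));q=P.reshape(-1,3)
xd=np.array([.998,-.061]);yd=np.array([.061,.998])
m=(q[:,2]>.07)&(q[:,2]<.08)&(np.hypot(q[:,0]-.488,q[:,1]-.034)<.045);r=q[m]
o=np.array(cv2.minEnclosingCircle(r[:,:2].astype(np.float32))[0]);print(m.sum(),o,o@xd,o@yd,r.min(0),r.max(0))
W=q[(q[:,2]>.165)&(q[:,2]<.195)&(q[:,1]>.12)&(q[:,1]<.2)&(q[:,0]>.53)&(q[:,0]<.62)];print('tab',len(W))
if len(W):
  for d in(xd,yd):print(np.percentile(W[:,:2]@d,[2,50,98]))
E
```

```text
11.45 [0.4494 0.0368 0.2426] [-0.2238  0.2382  0.0199  2.1765 -0.007   0.7257 -1.831 ]
508 [0.4883 0.034 ] 0.48524570094421504 0.06373381245881318 [0.455  0.0009 0.07  ] [0.5219 0.0675 0.0768]
tab 1244
[0.5535 0.5667 0.5799]
[0.1862 0.189  0.1991]
```

View pics/w4.png

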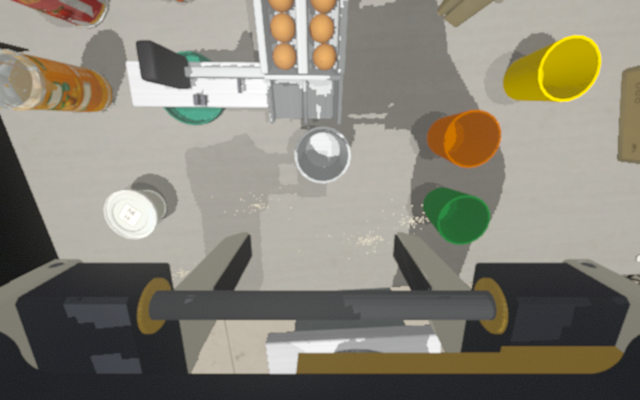

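The cup stands 42 mm ahead of the lip and in line with the right-hand lane. The tab centre is at d-frame (0.567,0.1925). Next I'll measure the pointer at (216,90) and the mark at (200,98) in an enlarged crop.

```bash
python3 - <<'E'
from h import *
z=load('wrist');save(cv2.resize(z['p'][60:130,125:285],None,fx=5,fy=5,interpolation=cv2.INTER_CUBIC),'w4c.png')
E
```

```text
(no output)
```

View pics/w4c.png

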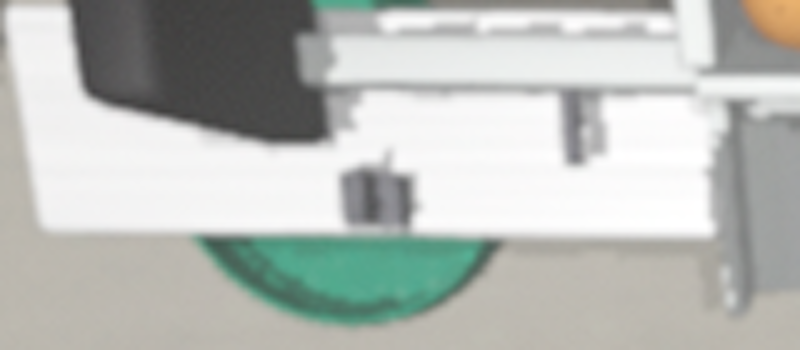

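{"method": "move_arm", "body": {"targets": [{"travel": [10,-11,0],"roll": 0},{"travel": [24,-25,0],"roll": 0},{"travel": [24,-25,0],"roll": 0},{"travel": [24,-25,0],"roll": 0},{"travel": [24,-25,0],"roll": 0},{"travel": [15,-17.5,0],"roll": 0},{"travel": [0,0,0],"roll": 0},{"travel": [0,0,0],"roll": 0}], "jaw": 60}}

```text
time: 12.3
ee_pos: [0.5782, 0.1584, 0.241]
ee_rot: [[0.998, -0.06, -0.001], [-0.06, -0.998, -0.0], [-0.001, 0.0, -1.0]]
ft_force: [-0.2, -0.8, -0.3]
grip_width: 0.06
grasp_force: 0.0
```

```bash
python3 - <<'E'
from h import *
z=load('wrist');K=z['K'];T=z['T']
xd=np.array([.998,-.061]);yd=np.array([.061,.998])
def c(a,b,h):
    u,v=125+(a+.5)/5-.5,60+(b+.5)/5-.5
    d=T[:3,:3]@np.array([(u-K[0,2])/K[0,0],(v-K[1,2])/K[1,1],1]);o=T[:3,3];p=(o+d*(h-o[2])/d[2])[:2];return np.round([p@xd,p@yd],4)
for n,a in dict(clipL=(345,225,.126),clipR=(412,228,.126),ridgetop=(372,185,.136),ptr=(575,160,.133),ptrtop=(575,100,.133),tabR=(325,130,.14)).items():print(n,c(*a))
s=env.state();p=s['ee_pos'][:2];print(p@xd,p@yd)
E
```

```text
clipL [0.5395 0.1882]
clipR [0.5389 0.1754]
ridgetop [0.5459 0.178 ]
ptr [0.5505 0.1409]
ptrtop [0.5608 0.1401]
tabR [0.5549 0.1836]
0.567413249886791 0.1933443881675952
```

The gap from mark to pointer is about 40.5 mm. I'll descend onto the tab and grip it.

{"method": "move_arm", "body": {"targets": [{"travel": [0,0,20],"roll": 0},{"travel": [0,0,25],"roll": 0},{"travel": [0,0,25],"roll": 0},{"travel": [0,0,15],"roll": 0},{"travel": [0,0,7],"roll": 0},{"travel": [0,0,0],"roll": 0},{"travel": [0,0,0],"roll": 0}]}}

```text
time: 13.0
ee_pos: [0.5781, 0.1574, 0.1506]
ee_rot: [[0.998, -0.062, 0.001], [-0.062, -0.998, 0.0], [0.001, -0.0, -1.0]]
ft_force: [-0.5, -1.2, 1.0]
grip_width: 0.0605
grasp_force: 0.0
```

{"method": "move_arm", "body": {"targets": [{"travel": [0,0,0],"roll": 0},{"travel": [0,0,0],"roll": 0},{"travel": [0,0,0],"roll": 0},{"travel": [0,0,0],"roll": 0},{"travel": [0,0,0],"roll": 0},{"travel": [0,0,0],"roll": 0},{"travel": [0,0,0],"roll": 0},{"travel": [0,0,0],"roll": 0},{"travel": [0,0,0],"roll": 0},{"travel": [0,0,0],"roll": 0}], "jaw": 8, "grip_force": 35}}

```text
time: 14.0
ee_pos: [0.5778, 0.159, 0.1499]
ee_rot: [[0.998, -0.061, 0.0], [-0.061, -0.998, 0.001], [0.0, -0.001, -1.0]]
ft_force: [0.7, 5.8, -0.9]
grip_width: 0.0138
grasp_force: 35.0
```

{"method": "move_arm", "body": {"targets": [{"travel": [0,-4,0],"roll": 0},{"travel": [0,-6,0],"roll": 0},{"travel": [0,-6,0],"roll": 0},{"travel": [0,-6,0],"roll": 0},{"travel": [0,-6,0],"roll": 0},{"travel": [0,-6,0],"roll": 0},{"travel": [0,-4,0],"roll": 0},{"travel": [0,-2.5,0],"roll": 0},{"travel": [0,0,0],"roll": 0},{"travel": [0,0,0],"roll": 0},{"travel": [0,0,0],"roll": 0},{"travel": [0,0,0],"roll": 0}]}}

```text
time: 15.2
ee_pos: [0.5804, 0.1954, 0.1499]
ee_rot: [[0.998, -0.064, -0.001], [-0.064, -0.998, -0.003], [-0.0, 0.003, -1.0]]
ft_force: [0.1, -6.6, 2.7]
grip_width: 0.0143
grasp_force: 35.0
```

```bash
python3 - <<'E'
from h import *
np.set_printoptions(suppress=True,precision=4)
s=env.state();p=s['ee_pos'][:2];print(s['time'],s['ee_pos'],p@np.array([.061,.998]),s['ft_force'],s['grip_width'])
t=snap('top')['pixels'][110:215,235:355];sc=snap('scene')['pixels'][180:250,235:325]
w=snap('wrist')['pixels']
a=cv2.resize(t,(400,350),interpolation=cv2.INTER_CUBIC);b=cv2.resize(sc,(400,350),interpolation=cv2.INTER_CUBIC)
cv2.imwrite('pics/m.png',np.vstack([np.hstack([a,b]),np.hstack([cv2.resize(w,(400,250)),np.zeros((250,400,3),np.uint8)])])[...,::-1])
E
```

```text
15.2 [0.5804 0.1954 0.1499] 0.2303887360902732 [ 0.1448 -6.6465  2.6782] 0.014256451677284405
```

View pics/m.png

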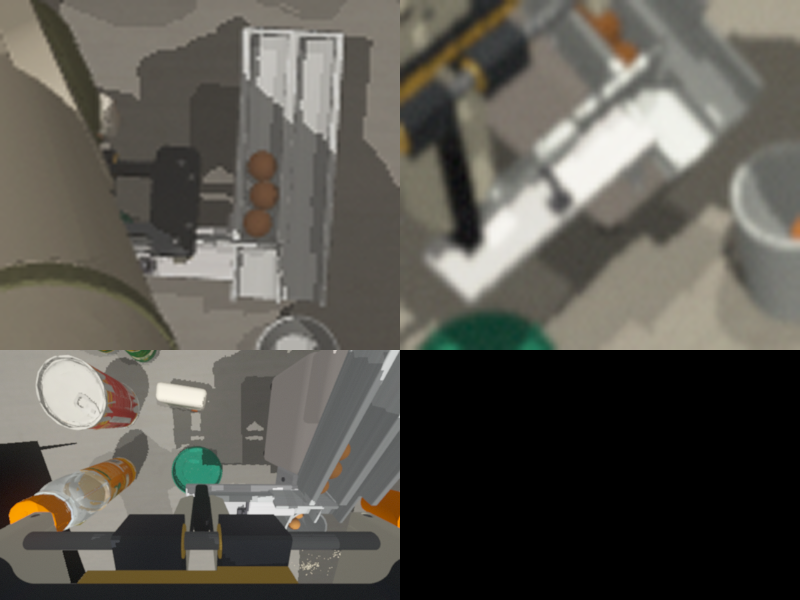

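The three right-hand nuts have run out, with brown visible in the cup, and the left-hand three are held. The gate is at about 36.4 mm of the 40.5 mm needed, with the pointer just reaching the clip at (558,195) in the composite. I'll pull a little further.

{"method": "move_arm", "body": {"targets": [{"travel": [0,-2.2,0],"roll": 0},{"travel": [0,-2.2,0],"roll": 0},{"travel": [0,0,0],"roll": 0},{"travel": [0,0,0],"roll": 0},{"travel": [0,0,0],"roll": 0},{"travel": [0,0,0],"roll": 0},{"travel": [0,0,0],"roll": 0},{"travel": [0,0,0],"roll": 0},{"travel": [0,0,0],"roll": 0}]}}

```text
time: 16.25
ee_pos: [0.5806, 0.1996, 0.1499]
ee_rot: [[0.998, -0.064, -0.001], [-0.064, -0.998, -0.003], [-0.0, 0.003, -1.0]]
ft_force: [-0.6, -7.7, 3.2]
grip_width: 0.0138
grasp_force: 35.0
```

```bash
python3 - <<'E'
from h import *
np.set_printoptions(suppress=True,precision=4)
s=env.state();p=s['ee_pos'][:2];print(s['time'],s['ee_pos'],p@np.array([.061,.998]),s['ft_force'],s['grip_width'])
sc=snap('scene')['pixels']
a=cv2.resize(sc[200:240,245:295],(500,400),interpolation=cv2.INTER_CUBIC);b=cv2.resize(sc[195:255,290:335],(300,400),interpolation=cv2.INTER_CUBIC)
save(np.hstack([a,b]),'m2.png')
z=load('scene');K=z['K'];T=z['T'];xd=np.array([.998,-.061]);yd=np.array([.061,.998])
def pr(x,y,h):
    w=np.array([*(x*xd+y*yd),h]);c=T[:3,:3].T@(w-T[:3,3]);q=K@c;u=q[:2]/q[2];return u,(u-[245,200])*10
for y in(.175,.181,.187):print(y,'clip base front',pr(.539,y,.126),'ridgetop',pr(.544,y,.136),'ptrtip',pr(.5505,y,.133))
P=pts(z).reshape(-1,3);
for Q,n in((P,'scene'),):
  m=(np.hypot(Q[:,0]-.488,Q[:,1]-.034)<.05)&(Q[:,2]>.071)&(Q[:,2]<.078);print('cup',cv2.minEnclosingCircle(Q[m][:,:2].astype(np.float32)))
E
```

```text
16.25 [0.5806 0.1996 0.1499] 0.23461132478451385 [-0.6308 -7.6883  3.1677] 0.01376366285680111
0.175 clip base front (array([274.2703, 220.0281]), array([292.7032, 200.2809])) ridgetop (array([272.3921, 216.1984]), array([273.9215, 161.9841])) ptrtip (array([270.6338, 215.6071]), array([256.3378, 156.0706]))
0.181 clip base front (array([272.3934, 221.5068]), array([273.934 , 215.0681])) ridgetop (array([270.4975, 217.6721]), array([254.9753, 176.7215])) ptrtip (array([268.7445, 217.0697]), array([237.4454, 170.6967]))
0.187 clip base front (array([270.5031, 222.996 ]), array([255.0313, 229.9605])) ridgetop (array([268.5894, 219.1564]), array([235.8936, 191.5643])) ptrtip (array([266.8419, 218.5427]), array([218.4187, 185.4268]))
cup ((0.4901981055736542, 0.03382709622383118), 0.034594930708408356)
```

View pics/m2.png

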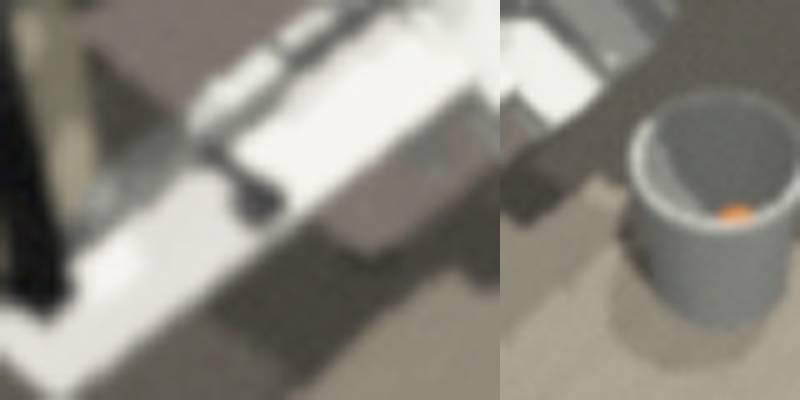

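The pointer fin runs straight to the middle of the clip: projection puts both at y≈0.181. Nuts are in the cup, which is upright. I'll settle briefly and hand in.

{"method": "move_arm", "body": {"targets": [{"travel": [0,0,0],"roll": 0},{"travel": [0,0,0],"roll": 0},{"travel": [0,0,0],"roll": 0},{"travel": [0,0,0],"roll": 0},{"travel": [0,0,0],"roll": 0},{"travel": [0,0,0],"roll": 0}]}}

```text
time: 16.9
ee_pos: [0.5807, 0.1996, 0.1499]
ee_rot: [[0.998, -0.064, -0.001], [-0.064, -0.998, -0.003], [-0.0, 0.003, -1.0]]
ft_force: [-0.3, -8.4, 3.6]
grip_width: 0.0138
grasp_force: 35.0
```

```bash
python3 -c "
from h import *
s=env.state();print(s['time'],s['ee_pos'],s['ft_force']);print(env.close_job())"
```

```text
16.9 [0.58066937 0.19960155 0.14987007] [-0.27700165 -8.38325628  3.56757248]
the job is handed in; nothing more can be done
None
```

I handed the job in at 16.9 s with the gate held at the mark, the cup let go upright under the right-hand lane and the left-hand nuts still in; the right-hand lane is empty, but I saw only one nut in the cup and got no verdict back.

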